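# Stroke check of a hand-lever dispenser with its drag pointer

### The job

Check the stroke of the hand-lever dispenser on the bench: gently push its red drag pointer back until it meets the lever at rest, then press the lever round slowly until you feel it firm up on its first stop, without forcing it on into the rubber buffer. Let the lever back to rest under control, never letting it fly back, so that the pointer is left standing at the stroke it has shown, and do not shift the other things on the bench.

Things in the scene. Friction and masses are not known exactly. Their poses are not given: they have to be found in the camera images.
- dispenser: Hand-lever dispenser fixed to the bench: grey base plate 205 x 225 x 16 mm, clear syringe barrel, upright lever shaft, white arc scale (radius 95 to 129 mm, top at 86 mm; ticks every 0.05 rad, long ones every 0.25). Origin on the shaft axis at bench height, z up, lever towards -x; base from x -148 to 58, y -101 to 125 mm. Pressing turns lever and pointer from -y to +y, clockwise from above.
- stroke_lever (a joint): Lever angle, rad: 0 at rest on its end stop, growing as pressed, to 1.12. At q the grip is at (-165 cos(q-0.5), 165 sin(q-0.5)) mm in the dispenser's x, y. Its return spring gives 1.7 N at the grip at 0, rising evenly to 4.2 N at 0.75. The first stop comes between 0.30 and 0.75, new each time; there the force climbs steeply, by about 1.4 N per mm of grip travel. Let go, it flies back.
- lever_grip (a point): Centre of the lever's upright black grip, a round handle 24 mm thick, 165 mm from the shaft axis, from 66 to 157 mm above the bench (this point at 132 mm); free to be pushed from its -y side or pinched from above. A steel lever bar (14 mm wide, 99 to 109 mm above the bench) joins it to the shaft.
- drag_pointer (a joint): Angle of the red drag pointer, rad, on the lever's scale: equal to the lever's while the lever bar touches the pointer's stem; 0 is back at the lever at rest. Starts at 0.88 to 1.02, left by an earlier check. The lever can only push it to higher values; friction (0.8 N at the tab) keeps it where it is left.
- pointer_tab (a point): Centre of the pointer's upright red finger tab, 14 mm thick, 117 to 138 mm above the bench, on a 9 mm steel stem down to 90 mm. At pointer value p it is at (-110 cos(p-0.372), 110 sin(p-0.372)) mm in the dispenser's x, y, so 14 mm ahead of the lever's centre line when they touch. Push it sideways with the fingertips 90 mm or more above the bench.
- stop_unit: Bracket of the first stop, 30 x 14 x 26 mm, on the base plate under the barrel; origin at its foot at (-24, 42, 16) mm in the dispenser's frame. Its screw ends in a rubber buffer, set differently each time, that meets a crank roller 24 mm from the lever's axis: each newton at the grip beyond the return spring's is 7 N on this stop. Not to be handled.
- rack: Blue tube rack, 62 x 105 x 42 mm, a bystander; origin under its centre.
- beaker: White beaker, 56 mm wide, 69 mm tall, a bystander; origin under its centre.
- bottle_red: White bottle with a red cap, 50 mm wide, 100 mm tall, a bystander; origin under its centre.
- bottle_white: Brown bottle with a white cap, 44 mm wide, 85 mm tall, a bystander; origin under its centre.
- petri_a: Clear petri dish, 92 mm wide, 15 mm tall, a bystander; origin under its centre.
- marker: Pen with a dark cap, 137 mm long, 13 mm thick, lying, a bystander; origin under its centre.
- timer: White lab timer with coloured keys, 72 x 62 x 18 mm, lying flat, a bystander; origin under its centre.

How it is judged:
On the way, in this order (a step that is already met when the one before it is completed fails the run):
1. the drag pointer is pushed back to the lever at rest (within 0.06 rad) (value of joint drag_pointer below 0.06 rad and value of joint stroke_lever below 0.05 rad), for 0.1 s.
2. the lever is pressed firmly up to its first stop (over 8 N on the stop), with the pointer carried along at the lever (contact force between stroke_lever and stop_unit above 8 N and horizontal distance between pointer_tab and lever_grip below 0.0595 m), for 0.1 s.
At the end, for the whole second after the job is handed in: the lever is back at rest (below 0.04 rad) and the drag pointer stands still where the lever left it at the first stop, between 0.28 and 0.83 rad (value of joint stroke_lever below 0.04 rad and velocity of joint stroke_lever below 0.05 rad/s and value of joint drag_pointer between 0.28 and 0.83 rad and velocity of joint drag_pointer between -0.02 and 0.02 rad/s); the robot touches nothing.
It fails at once if the lever is forced on into the buffer (over 60 N on the stop, about 8.5 N at the grip beyond the return spring), which carries the pointer too far (contact force between stroke_lever and stop_unit above 60 N).
It fails at once if the pointer is pushed hard (over 20 N on it) (contact force between the fingers and drag_pointer above 20 N).
It fails at once if the pointer is pushed forward by the fingers instead of the lever (contact force between the fingers and drag_pointer above 0.3 N and velocity of joint drag_pointer above 0.1 rad/s).
It fails at once if the lever flies back (faster than 2.5 rad/s) (velocity of joint stroke_lever below -2.5 rad/s).
It fails at once if the rack, beaker, a bottle, the dish, the pen or the timer is shifted by over 20 mm (distance of any of rack, beaker, bottle_red, timer, bottle_white, petri_a, marker from where it was at the start of the episode above 0.02 m).
It also fails if it takes over 72 s, if anything falls off the work surface, if the arm or the gripper's body presses on something with over 40 N, if the wrist force passes 120 N, or if a joint passes its speed limit or range.

### The arm

A 7-joint arm with a two-finger parallel gripper is mounted at the origin on a cart in front of the work surface, level with it; the furniture and walls round the work are solid. World frame = base frame: x ahead of the robot, y to its left, z up, the work surface at z = 0. Lengths are in m, angles in rad, forces in N, time in s.
With the tool pointing down it reaches from about 0.4 to 0.9 m from the base axis. Payload 5.6 kg.
Tool frame: the origin (TCP) lies midway between the tips of the shut fingers; the grasp point (between the pads) lies 19 mm behind it; y points along the fingers, z is the direction in which the jaws open and shut, and the axes are right-handed (so a half turn about y gives the same grasp; the last joint's range is limited). The gripper opens to 92 mm and grips with 3 to 60 N. Pads are 20 mm wide; open, the fingers measure 128 mm over their backs; the gripper's body (75 mm by 189 mm) begins 69 mm behind the grasp point.
Start: joints at [-1.276, 0.468, -0.012, 1.603, 0.006, 1.071, -0.056], TCP at [0.215, 0.613, 0.18] pointing down, gripper open.
Joint ranges: [-2.53, 2.53], [-0.31, 2.02], [-1.57, 1.55], [0.28, 2.44], [-1.29, 4.43], [0.15, 1.84], [-2.92, 2.92]. Speed limits (rad/s): [2.57, 2.57, 3.14, 3.14, 3.14, 3.14, 3.14].

### API

Orientations are given as a 3x3 rotation matrix whose columns are the frame's x, y, z axes.
In Python, from station import env, effector, solver, viewer, workorder, search_frame, tip_of gives the robot as it stands. Calls block until the motion is done:
- env.reach(position, orientation): joint-space move of the TCP to a pose.
- env.movel(position, frame=None, rate=0.15): straight line of the TCP; frame=None keeps the orientation; rate is the mean speed in m/s.
- env.goto_joints(angles): joint-space move.
- effector.release() and effector.grasp(squeeze=None): open the fingers fully, or close them until they stop; squeeze is the grip in N (None keeps the last).
- env.pause(seconds).
- solver.inverse_kinematics(position, orientation): joint angles nearest the present ones, or None.
- env.sense(): the state.
- viewer.read_camera(name): name is "scene" or "top"; returns (picture, depth): 480x640x3 uint8, red, green, blue; 480x640 float32, m along the optical axis (not along the pixel's ray), 0 where there is no reading.
- viewer.camera_info(name): a dict with "intrinsics" (3x3 intrinsics, pixels), "eye" and "rotation" of the camera in the world. Camera axes: x right, y up, looking along -z (the intrinsics and any distortion apply to the point x, -y, -z); pixel columns grow to the right and rows downward; lengths in m; the calibration is good to about 2 mm. A picture is of the moment at which its call begins. camera_info takes no time and is no camera call.
A pose or a line that the arm cannot do raises env.PlanningError and nothing moves.
- workorder.finish_job(): hands the job in, once; it reports no verdict.
Trained networks look in the newest picture that a camera, given by its name, has taken for a name from the list of things; names that differ only in an ending like _2 or _b are one class to them, and where a whole thing is asked for, a point or a joint stands for the part that bears it (a point fixed in the world has none). Each returns a list of dicts, best first, with "score" (0 to 1); they miss things now and then, are a little off and sometimes report something else, mostly with a low value. They report only what shows in the picture. A call takes as long as a camera call.
- search_frame(camera, name): "at" ([x, y, z] in m, in world coordinates, good to about 4 mm: the middle of the surface that is visible of it).
- tip_of(camera, name): "at" ([x, y, z] in m, in world coordinates, good to about 4 mm: a listed point, or the origin of a listed thing).
The state is a dict: "t": time; "joint_positions": joint angles; "joint_velocities": joint speeds; "tau": joint torques, N m; "ee_pos": TCP position; "tcp_rot": TCP orientation; "wrist_force": force on the tool from outside, world axes, zero at the start; "moment": the same for the moment, N m; "gripper_width": finger opening in m.
Only numpy, scipy, OpenCV 4.12 (cv2) and the standard library are available. Lean on these libraries where they do the work, as an engineer would, in place of code of your own. Each camera call takes 0.05 s, during which the arm holds its last target.

## Working session

There is one attempt and no reset: what is moved stays moved. The work goes in short steps, each a Python script; the robot and the scene stay as the last script left them, time stands still between calls to the robot, and variables do not carry over. Pictures are saved under pics/ and viewed, and the job is handed in when it is done.

```bash
ls; mkdir -p pics; python3 - <<'E'
from station import env, viewer, search_frame, tip_of
import cv2, numpy as np
for c in ("scene","top"):
    p,d=viewer.read_camera(c); cv2.imwrite(f"pics/{c}0.png",p[:,:,::-1])
    i=viewer.camera_info(c); print(c,i)
    for n in ("dispenser","lever_grip","pointer_tab","stop_unit"):
        print(n,[(np.round(r["at"],4),round(r["score"],2)) for r in tip_of(c,n)[:2]])
    for n in ("rack","beaker","bottle_red","bottle_white","petri_a","marker","timer"):
        print(n,[(np.round(r["at"],3),round(r["score"],2)) for r in tip_of(c,n)[:1]])
s=env.sense(); print(s)
E
```

```text
pics
scene {'intrinsics': array([[522.29289425,   0.        , 314.43799282],
       [  0.        , 522.29289425, 239.57263121],
       [  0.        ,   0.        ,   1.        ]]), 'eye': array([-0.37258809, -0.43802206,  0.92862033]), 'rotation': array([[ 0.49420126,  0.53734057, -0.68339609],
       [-0.86916454,  0.32152744, -0.37573009],
       [ 0.01783557,  0.77966994,  0.62593664]])}
dispenser [(array([0.6045, 0.0962, 0.0015]), 0.64), (array([0.585 , 0.1424, 0.0157]), 0.3)]
lever_grip [(array([0.459 , 0.0241, 0.1316]), 0.77)]
pointer_tab [(array([0.5126, 0.1689, 0.1283]), 0.45)]
stop_unit [(array([0.5836, 0.1439, 0.0135]), 0.47), (array([ 0.6066,  0.099 , -0.0011]), 0.23)]
rack [(array([0.472, 0.471, 0.002]), 0.71)]
beaker [(array([ 0.49 , -0.254, -0.002]), 0.9)]
bottle_red [(array([0.619, 0.443, 0.001]), 0.85)]
bottle_white [(array([ 0.56 ,  0.52 , -0.004]), 0.63)]
petri_a [(array([ 0.453, -0.411,  0.002]), 0.78)]
marker [(array([ 0.419, -0.212, -0.002]), 0.52)]
timer [(array([ 0.43 ,  0.336, -0.001]), 0.65)]
top {'intrinsics': array([[545.96756051,   0.        , 322.22679996
[... 1092 characters left out ...]
'joint_velocities': array([-2.31056965e-04, -1.60307147e-04,  7.33335931e-04, -1.31224513e-03,
       -3.35444586e-05, -3.68327116e-04, -3.27657993e-04]), 'tau': array([ 2.13798950e-03, -5.20438707e+01, -1.18800529e-02, -2.44057828e+01,
       -5.67893602e-02,  1.13288476e-02,  1.23847752e-05]), 'ee_pos': array([0.2154686 , 0.61322161, 0.17957209]), 'tcp_rot': array([[ 9.43468457e-01,  4.59149658e-05,  3.31462318e-01],
       [-3.31462315e-01, -5.93815899e-05,  9.43468458e-01],
       [ 6.30020814e-05, -9.99999997e-01, -4.08055762e-05]]), 'wrist_force': array([-0.02909135, -0.1001581 , -0.3157004 ]), 'moment': array([0.03312569, 0.00380394, 0.00802177]), 'gripper_width': 0.09150766837353315}
```

View pics/scene0.png

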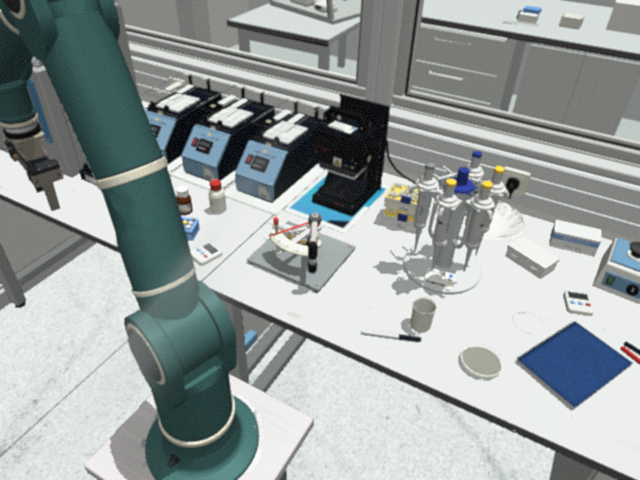

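View pics/top0.png

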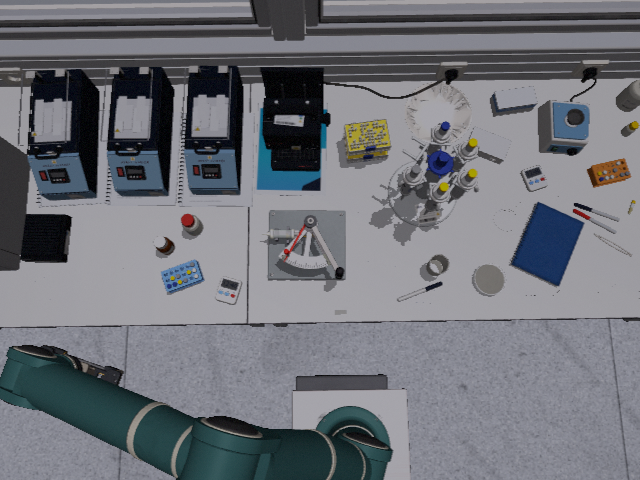

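The scene view shows the dispenser at about (300,250). In the top view the shaft is at (310,222), the grip at (340,272) and the red tab at (285,258). The area around the dispenser is free. Next I'll refine the dispenser pose from depth.

```bash
cat > h.py <<'E'
from station import env, effector, solver, viewer, workorder, search_frame, tip_of
import cv2, numpy as np
def cloud(c):
    p,d=viewer.read_camera(c); i=viewer.camera_info(c); K=i["intrinsics"]
    v,u=np.mgrid[:480,:640]
    P=np.stack([(u-K[0,2])/K[0,0]*d,-(v-K[1,2])/K[1,1]*d,-d],-1)
    return p,d,P@i["rotation"].T+i["eye"]
E
python3 - <<'E'
from h import *
for c in ("top","scene"):
    p,d,P=cloud(c)
    x,y,z=P[...,0],P[...,1],P[...,2]
    roi=(d>0)&(x>.4)&(x<.75)&(y>-.1)&(y<.3)
    m=roi&(z>.010)&(z<.022)
    r=cv2.minAreaRect(P[m][:,:2].astype(np.float32)*1000); print(c,"plate",m.sum(),r, "bench z",np.median(z[roi&(z<.008)]), np.median(z[m]))
    print(cv2.boxPoints(r))
    rgb=p.astype(int); red=roi&(z>.09)&(rgb[...,0]>120)&(rgb[...,1]<80)&(rgb[...,2]<80)
    q=P[red]; print("red",len(q)); 
    t=q[q[:,2]>.110]; print(np.median(t,0), len(t))
    g=roi&(z>.14)&(z<.17)&(x<.5); print("grip",P[g].mean(0),g.sum())
    s=roi&(z>.08)&(z<.09); print("scale",s.sum())
    im=cv2.resize(p[190:300,240:380] if c=="top" else p[200:300,240:365],None,fx=5,fy=5,interpolation=cv2.INTER_CUBIC)
    cv2.imwrite(f"pics/{c}crop.png",im[:600,:800,::-1])
    for n in ("rack","timer","marker","beaker"): pass
E
```

```text
top plate 3374 ((581.8162841796875, 102.52862548828125), (396.2702331542969, 335.5069274902344), 89.46416473388672) bench z 0.00013561471788636759 0.01567208682718768
[[412.21722 -94.029  ]
 [747.7094  -97.16665]
 [751.41534 299.08624]
 [415.92316 302.2239 ]]
red 47
[0.51708963 0.16360022 0.13735849] 15
grip [0.45731516 0.02198546 0.15344035] 64
scale 729
scene plate 2826 ((599.9910888671875, 149.5745086669922), (302.5250549316406, 288.9676208496094), 88.1915512084961) bench z -0.004935387978490746 0.014862407345195838
[[450.80566     2.9469604]
 [739.6294     -6.172333 ]
 [749.1765    296.20206  ]
 [460.35278   305.32135  ]]
red 17
[0.51342171 0.16380979 0.13192832] 17
grip [0.45539186 0.02210487 0.14989982] 77
scale 689
```

View pics/topcrop.png

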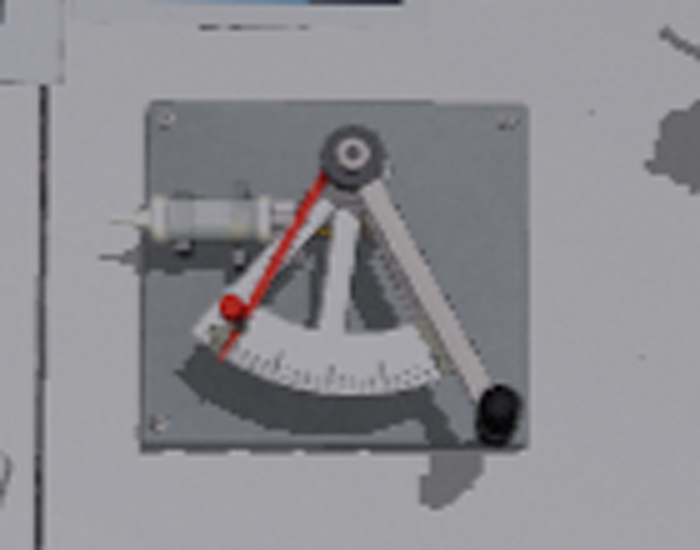

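```bash
cat >> h.py <<'E'
def ray(c,u,v,z):
    i=viewer.camera_info(c);K=i["intrinsics"]
    r=i["rotation"]@np.array([(u-K[0,2])/K[0,0],-(v-K[1,2])/K[1,1],-1.]); e=i["eye"]
    return e+r*(z-e[2])/r[2]
E
python3 - <<'E'
from h import *
for u,v in ((149,103),(528,103),(525,446),(140,446)):
    print(np.round(ray("top",240+(u-2)/5,190+(v-2)/5,.016),4))
print("grip", ray("top",240+(497-2)/5,190+(402-2)/5,.157))
print("tab", ray("top",240+(232-2)/5,190+(305-2)/5,.138))
for c in ("top","scene"):
    p,d,P=cloud(c); z=P[...,2]
    m=((d>0)&(P[...,0]>.4)&(P[...,0]<.75)&(P[...,1]>-.1)&(P[...,1]<.3)&(z>.012)&(z<.02)).astype(np.uint8)
    n,l,st,_=cv2.connectedComponentsWithStats(m); k=1+np.argmax(st[1:,4])
    r=cv2.minAreaRect(P[l==k][:,:2].astype(np.float32)*1000); print(c,r)
E
```

```text
[0.663  0.2198 0.016 ]
[ 0.6598 -0.0034  0.016 ]
[0.4563 0.0032 0.016 ]
[0.4596 0.2239 0.016 ]
grip [0.45988647 0.02368345 0.157     ]
tab [0.51733587 0.16341896 0.138     ]
top ((572.58447265625, 110.75234985351562), (225.806884765625, 179.1549072265625), 87.71350860595703)
scene ((559.7540283203125, 113.22856140136719), (225.46017456054688, 208.93739318847656), 88.37844848632812)
```

```bash
cat >> h.py <<'E'
O=np.array([0.605,0.0985]); YAW=-0.022
def pose(a,r,off,z):
    """a: angle in dispenser frame clockwise from -x; off: tangential offset (forward +)"""
    a=a-YAW
    er=np.array([-np.cos(a),np.sin(a)]); et=np.array([np.sin(a),np.cos(a)])
    R=np.column_stack([np.cross([0,0,-1],[*et,0]),[0,0,-1],[*et,0]])
    return np.array([*(O+r*er+off*et),z]),R,np.array([*et,0]),np.array([*er,0])
def wf(n=1):
    F=[]
    for _ in range(n):
        F.append(env.sense()["wrist_force"]); 
        if n>1: env.pause(0.02)
    return np.mean(F,0)
E
python3 - <<'E'
from h import *
print(env.sense()["t"])
effector.grasp(10); print(env.sense()["t"],env.sense()["gripper_width"])
p,R,et,er=pose(0.99-.372,.110,.042,.22)
env.reach(p,R); s=env.sense(); print(s["t"],s["ee_pos"]-p,s["joint_positions"])
for k in range(3): print(np.round(wf(5),2))
p[2]=.102
# all IK ok?
for q in (.99,.6,.3,0): print(q,solver.inverse_kinematics(*pose(q-.372,.11,.025,.102)[:2]))
for q in (0,.3,.5,.8): print(q,solver.inverse_kinematics(*pose(q-.5,.165,-.03,.115)[:2]))
env.movel(p,R,rate=.12); print(env.sense()["t"])
pic,d,P=cloud("top"); cv2.imwrite("pics/t1.png",cv2.resize(pic[170:300,230:390],None,fx=5,fy=4.6)[:600,:800,::-1])
pic,d,P=cloud("scene"); cv2.imwrite("pics/s1.png",cv2.resize(pic[190:310,230:390],None,fx=5,fy=5)[:600,:800,::-1])
print(env.sense()["t"],wf(5))
E
```

```text
1.4
2.7417 0.00043966931581155427
4.6583 [-0.00056914  0.00165924 -0.0002271 ] [-0.63795398  0.30490513  0.28173739  1.759326   -0.0948586   1.09085964
  0.60876284]
[-0.11 -0.   -0.06]
[ 0.05 -0.08 -0.19]
[ 0.24  0.04 -0.22]
0.99 [-0.60254433  0.41830594  0.2631341   1.90099522 -0.14234791  0.84019543
  0.66495556]
0.6 [-0.5277011   0.36009486  0.21240176  1.98417649 -0.10299358  0.80740689
  1.063582  ]
0.3 [-0.45037832  0.33055966  0.1785975   2.02531621 -0.08107928  0.79225329
  1.3965354 ]
0 [-0.35916289  0.31858463  0.1453902   2.04069976 -0.06415066  0.78647942
  1.74514617]
0 [-0.23098402  0.2544285   0.19369852  2.09583652 -0.06778416  0.79703765
  2.05282942]
0.3 [-0.35171227  0.21743216  0.2126226   2.14628602 -0.06453557  0.78366485
  1.65058903]
0.5 [-0.43282318  0.21010353  0.21877454  2.15615305 -0.06432637  0.78123813
  1.37578963]
0.8 [-0.55220497  0.22752849  0.23467955  2.13442166 -0.07412426  0.78704948
  0.9778093 ]
6.0417
6.1417 [0.04006991 0.14579156 0.04741394]
```

View pics/t1.png

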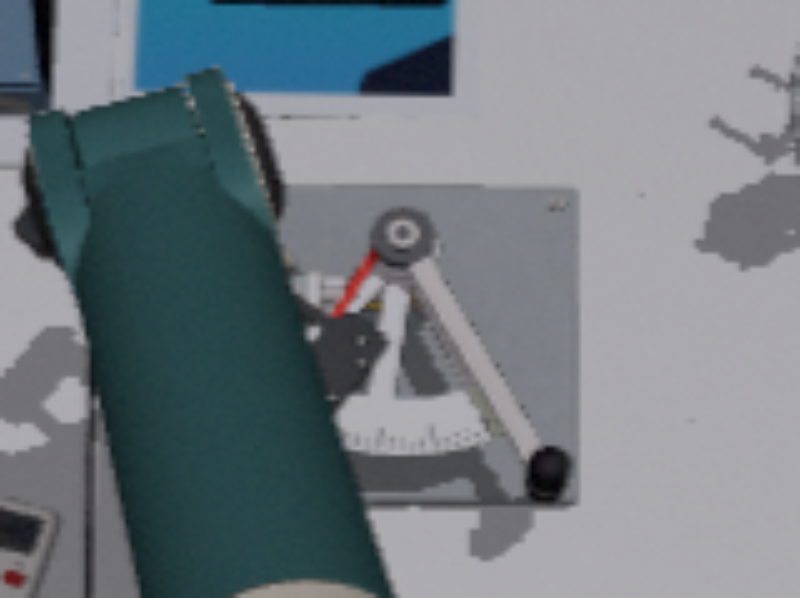

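View pics/s1.png

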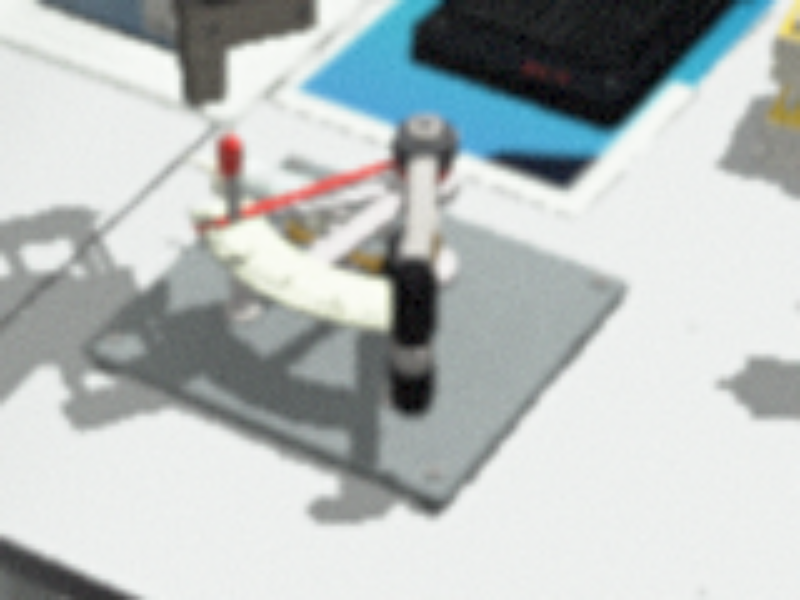

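The fingers (scene crop 205,80) are on the far, +y side of the red tab (231,155) with a clear gap. I'll push the pointer back now.

```bash
python3 - <<'E'
from h import *
OFF=.025
p,R,et,er=pose(.99-.372,.11,.032,.102); env.movel(p,R,rate=.04)
for q in np.arange(.98,.17,-.1):
    p,R,et,er=pose(q-.372,.11,OFF,.102); env.movel(p,R,rate=.05)
    F=wf(3); print(round(q,2),round(env.sense()["t"],2),"Ft %.2f"%(F@et),"Fr %.2f"%(F@er),"z %.2f"%F[2])
    if F@et>6: break
pic,d,P=cloud("scene"); cv2.imwrite("pics/s2.png",cv2.resize(pic[190:310,230:390],None,fx=5,fy=5)[:600,:800,::-1])
E
```

```text
0.98 6.98 Ft 0.23 Fr 0.14 z 0.16
0.88 7.41 Ft -0.10 Fr -0.38 z -0.46
0.78 7.83 Ft 0.23 Fr -0.54 z 0.34
0.68 8.26 Ft 0.00 Fr -0.43 z -0.01
0.58 8.68 Ft -0.02 Fr 0.23 z 0.39
0.48 9.11 Ft -0.13 Fr 0.37 z 0.10
0.38 9.53 Ft -0.01 Fr -0.25 z -0.11
0.28 9.96 Ft 0.23 Fr 0.06 z -0.36
0.18 10.38 Ft 0.13 Fr 0.22 z -0.25
```

View pics/s2.png

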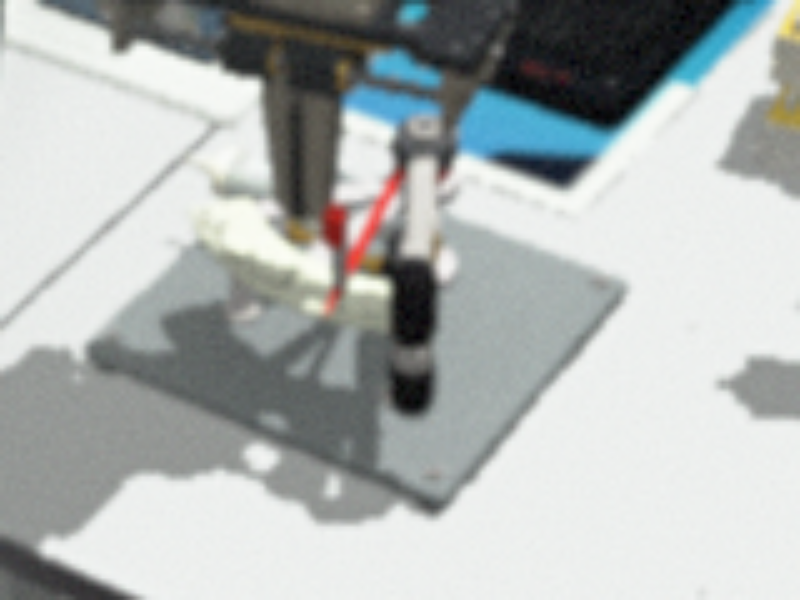

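The tab has followed the finger back (scene crop 335,225) and is closing on the lever. Next come force-guarded 1 mm steps.

```bash
python3 - <<'E'
from h import *
OFF=.025; q=.18
L=[]
while q>-.12:
    q-=.012 if q>.06 else .006
    p,R,et,er=pose(q-.372,.11,OFF,.102); env.movel(p,R,rate=.03)
    F=wf(3); L.append((round(q,3),round(float(F@et),2)))
    if F@et>2.2: break
print(L, env.sense()["t"], env.sense()["ee_pos"]-p)
pic,d,P=cloud("scene"); cv2.imwrite("pics/s3.png",cv2.resize(pic[190:310,230:390],None,fx=5,fy=5)[:600,:800,::-1])
E
```

```text
[(0.168, 0.68), (0.156, 0.89), (0.144, 0.26), (0.132, 0.09), (0.12, 0.01), (0.108, 0.38), (0.096, 0.31), (0.084, 0.54), (0.072, 0.31), (0.06, 0.04), (0.054, 0.57), (0.048, 0.35), (0.042, 0.33), (0.036, 0.74), (0.03, 0.49), (0.024, 0.12), (0.018, 1.23), (0.012, 0.46), (0.006, 0.19), (-0.0, 0.45), (-0.006, 0.73), (-0.012, 0.79), (-0.018, 0.9), (-0.024, 0.03), (-0.03, 0.34), (-0.036, 0.3), (-0.042, 0.99), (-0.048, 0.25), (-0.054, 0.71), (-0.06, 0.38), (-0.066, 0.36), (-0.072, 0.05), (-0.078, 0.8), (-0.084, 0.7), (-0.09, 0.85), (-0.096, 2.18), (-0.102, 4.13)] 21.5333 [-1.75860925e-04  5.82341098e-04 -1.66281198e-06]
```

View pics/s3.png

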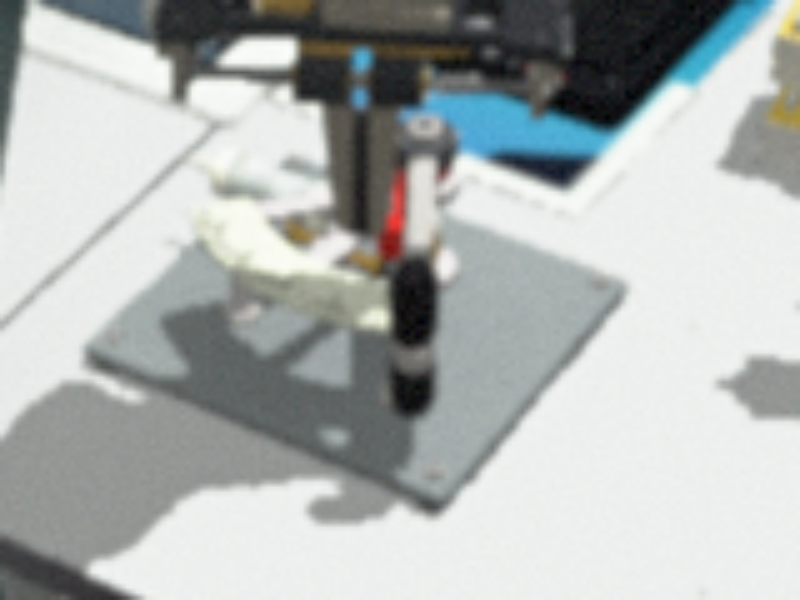

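The pointer stem is against the lever bar (scene crop 390,235) and the force rose steeply at 2–4 N. The back-of-finger offset works out at about 14 mm. Now I'll retreat and go round to the −y side of the grip.

```bash
python3 - <<'E'
from h import *
p,R,et,er=pose(-.102-.372,.11,.025+.02,.102); env.movel(p,R,rate=.06)
p[2]=.23; env.movel(p,R,rate=.2)
pic,d,P=cloud("scene"); cv2.imwrite("pics/s4.png",cv2.resize(pic[190:310,230:390],None,fx=5,fy=5)[:600,:800,::-1])
p,R,et,er=pose(-.5,.165,-.048,.23); env.reach(p,R)
p[2]=.115; env.movel(p,R,rate=.12); print(env.sense()["t"])
pic,d,P=cloud("scene"); cv2.imwrite("pics/s5.png",cv2.resize(pic[190:310,230:390],None,fx=5,fy=5)[:600,:800,::-1])
print(wf(5)@et)
E
```

```text
24.5333
-0.2310521958028298
```

View pics/s4.png

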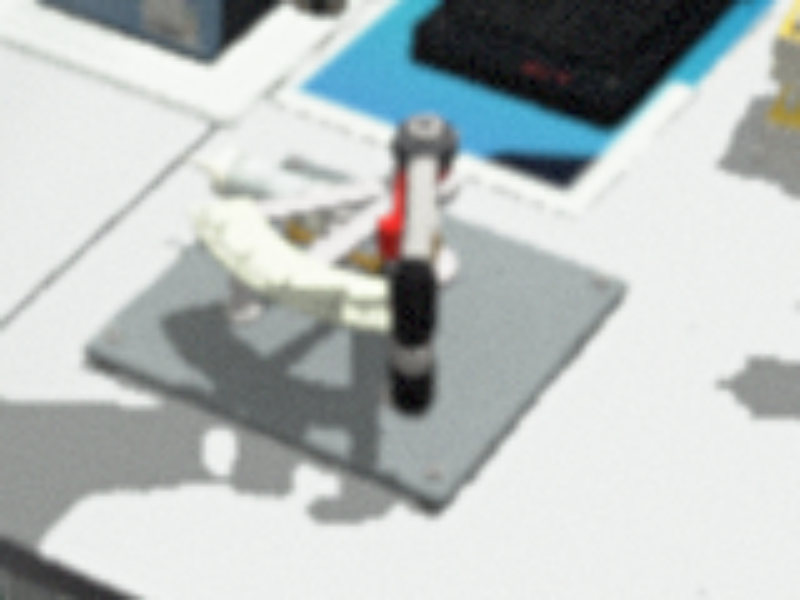

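View pics/s5.png

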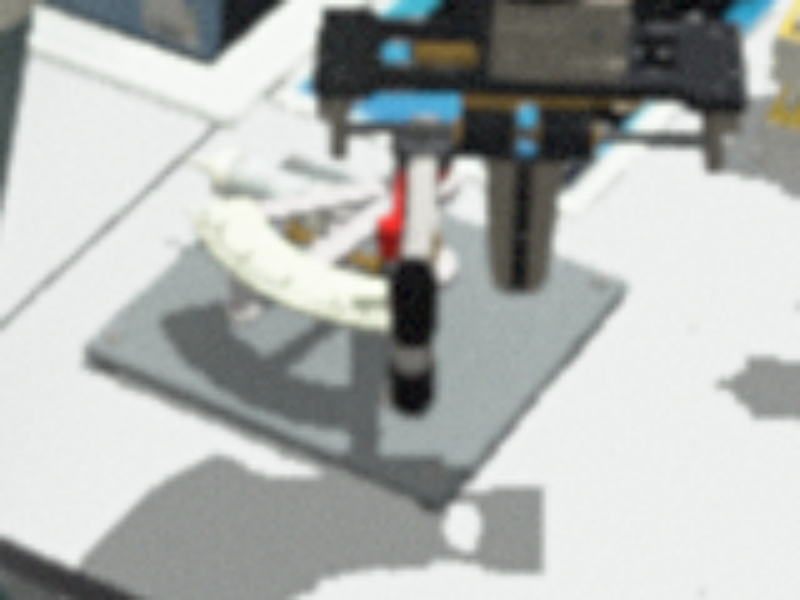

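The pointer stays touching the lever. The fingers (520,285) are on the −y side of the grip (412,300). Pressing slowly now.

```bash
cat > press.py <<'E'
from h import *
import json
OFF=-.026
L=[]; 
def N(et,n=4): return -float(wf(n)@et)
p,R,et,er=pose(-.5,.165,OFF-.006,.115); env.movel(p,R,rate=.04); b0=N(et); print("pre",b0)
for q in np.arange(0.0,.201,.05):
    p,R,et,er=pose(q-.5,.165,OFF,.115); env.movel(p,R,rate=.035); f=N(et,3); print(round(q,3),round(f,2),round(env.sense()["t"],2))
    if f>6: raise SystemExit
base=[]
hit=False
while q<.86:
    b=np.median(base[-12:]) if len(base)>=4 else None
    st=.001 if (base and b is not None and f>b+1.0) else .0015
    q+=st/.165
    p,R,et,er=pose(q-.5,.165,OFF,.115); env.movel(p,R,rate=.03); f=N(et,3); L.append((round(q,3),round(f,2)))
    if b is not None and f>b+3.0:
        env.pause(.05); f2=N(et,6); L.append(("chk",round(f2,2)))
        if f2>b+2.3: hit=True; break
    if b is None or f<b+1.0: base.append(f)
    if f>8.5: print("high"); break
    if env.sense()["t"]>56: print("time"); break
print(L); print("hit",hit,"q",q,"t",env.sense()["t"], "err",(env.sense()["ee_pos"]-p)@et)
json.dump(dict(q=q),open("q.json","w"))
pic,d,P=cloud("scene"); cv2.imwrite("pics/s6.png",cv2.resize(pic[190:310,230:390],None,fx=5,fy=5)[:600,:800,::-1])
E
python3 press.py
```

```text
pre 0.36488315244193936
0.0 -0.19 25.66
0.05 1.36 26.1
0.1 1.71 26.54
0.15 1.82 26.98
0.2 2.14 27.43
[(np.float64(0.209), 2.25), (np.float64(0.218), 2.4), (np.float64(0.227), 2.69), (np.float64(0.236), 2.57), (np.float64(0.245), 2.74), (np.float64(0.255), 2.78), (np.float64(0.264), 2.8), (np.float64(0.273), 2.36), (np.float64(0.282), 2.76), (np.float64(0.291), 2.72), (np.float64(0.3), 2.89), (np.float64(0.309), 2.67), (np.float64(0.318), 2.79), (np.float64(0.327), 2.6), (np.float64(0.336), 2.61), (np.float64(0.345), 3.02), (np.float64(0.355), 2.55), (np.float64(0.364), 2.56), (np.float64(0.373), 3.01), (np.float64(0.382), 2.77), (np.float64(0.391), 3.36), (np.float64(0.4), 4.41), (np.float64(0.406), 5.32), (np.float64(0.412), 5.8), ('chk', 5.65)]
hit True q 0.41212121212121217 t 34.775 err -0.0006558643079939243
```

View pics/s6.png

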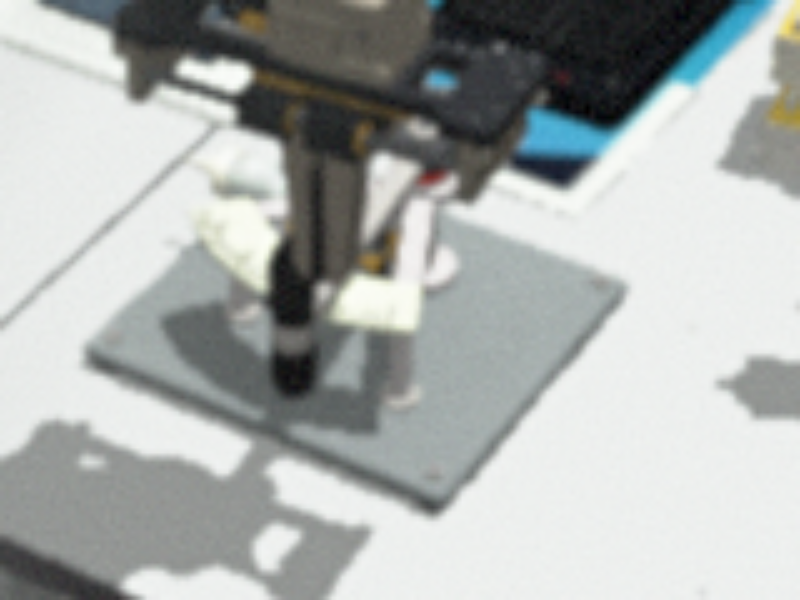

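The force firmed at 1–1.4 N/mm and stands about 2.9 N above the spring, so roughly 20 N on the stop. It was held long enough. Now a controlled return.

```bash
python3 - <<'E'
from h import *
OFF=-.026
env.pause(.1)
q=.412
for q in [*np.arange(.37,-.01,-.06),-.05]:
    p,R,et,er=pose(q-.5,.165,OFF,.115); env.movel(p,R,rate=.035)
    print(round(q,2),round(-float(wf(2)@et),2),round(env.sense()["t"],2))
p,R,et,er=pose(-.5,.165,OFF-.03,.115); env.movel(p,R,rate=.05)
p[2]=.23; env.movel(p,R,rate=.15)
p,R,et,er=pose(-.5,.165,-.14,.25); env.movel(p,R,rate=.2)
for c in ("top","scene"):
    pic,d,P=cloud(c); cv2.imwrite(f"pics/{c}7.png",cv2.resize(pic[190:310,230:390],None,fx=5,fy=5)[:600,:800,::-1])
    for n in ("pointer_tab","lever_grip"): 
        for r in tip_of(c,n)[:1]:
            v=np.array(r["at"])[:2]-O; print(c,n,r["score"],np.arctan2(v[1],-v[0])+YAW+(.372 if n[0]=="p" else .5))
    for n in ("rack","beaker","bottle_red","bottle_white","petri_a","marker","timer"): print(n,[np.round(r["at"],3) for r in tip_of(c,n)[:1]])
print(env.sense()["t"],wf(4))
E
```

```text
0.37 3.18 35.31
0.31 2.84 35.77
0.25 2.06 36.24
0.19 2.14 36.71
0.13 2.01 37.17
0.07 2.02 37.64
0.01 0.16 38.11
-0.05 -0.05 38.58
top pointer_tab 0.54 0.3815880026264359
top lever_grip 0.9 0.0065941648357886185
rack [array([0.474, 0.475, 0.002])]
beaker [array([ 0.492, -0.256,  0.003])]
bottle_red [array([ 0.616,  0.444, -0.001])]
bottle_white [array([ 0.559,  0.524, -0.004])]
petri_a [array([ 0.456, -0.412, -0.001])]
marker []
timer [array([0.429, 0.342, 0.001])]
scene pointer_tab 0.65 0.40756045921875544
scene lever_grip 0.9 0.006812740515782401
rack []
beaker [array([ 0.49 , -0.252, -0.002])]
bottle_red []
bottle_white []
petri_a [array([ 0.453, -0.411, -0.001])]
marker []
timer []
41.6583 [0.09234253 0.09888816 0.24188069]
```

View pics/scene7.png

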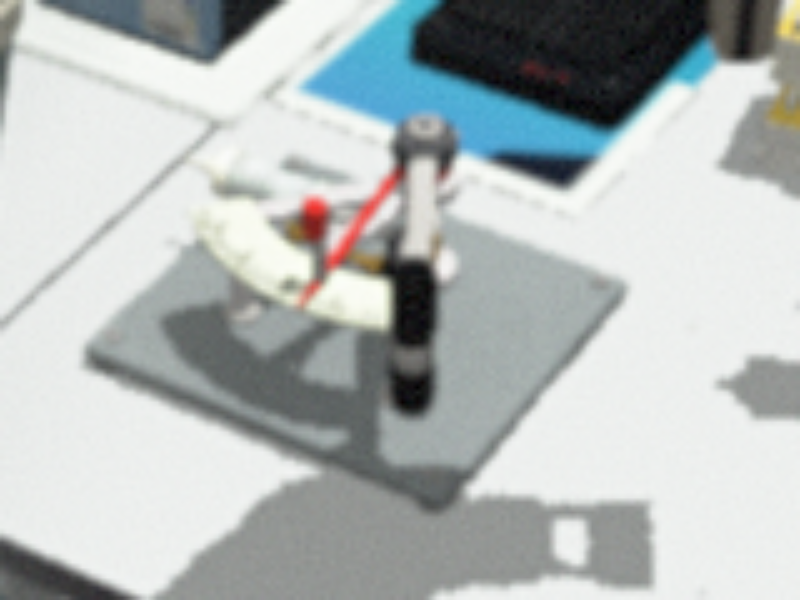

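View pics/top7.png

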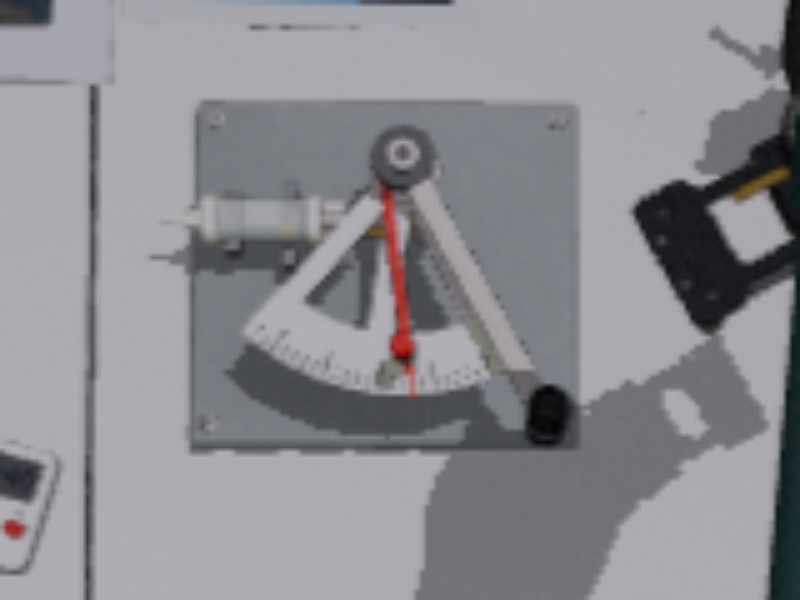

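The lever is back at rest (grip at 548,413 in the top crop). The pointer stands alone at about 0.39 rad (tab at 402,347) and the gripper is clear. Handing in.

```bash
python3 -c "
from h import *
workorder.finish_job()"
```

```text
the job is handed in; nothing more can be done
```

The stroke check is done and the job is handed in; the system reports no verdict. The clock read about 42 s of the 72 s allowed.

- **Pointer back:** I pushed the red pointer back until it met the lever at rest. The force rose to about 4 N, and the picture showed the stem against the lever bar.
- **Press:** I pushed the lever slowly from the −y side of the grip. It firmed up at a commanded angle of about 0.40 rad. I stopped about 2.9 N above the spring force, which is roughly 20 N on the stop (8 needed, 60 allowed), and held it briefly.
- **Return:** I let the lever back at about 0.035 m/s at the grip (about 0.2 rad/s), then withdrew the fingers.

**Last checks:**
- The lever reads about 0.007 rad in both cameras, so it is at rest.
- The pointer reads 0.38 rad in the top view and 0.41 rad in the scene view. They differ by about 0.03 rad, but both are well inside 0.28 to 0.83.
- The gripper was clear, with only noise on the wrist force.
- The rack, beaker, both bottles, dish and timer are where they started, within camera accuracy. The first top-view fix on the brown bottle was off (it landed on the rack), so for that one I compared with the first scene-view fix.
- The pen was not found in the last pictures, so I could not confirm its position. The tool was lowered only at the dispenser and never went near the pen.

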